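Line up the jam tubs against the stop rail

ROBOT

A 6-joint arm with a two-finger parallel gripper is mounted at the origin on a cart in front of the work surface, level with it; the furniture and walls round the work are solid. World frame = base frame: x ahead of the robot, y to its left, z up, the work surface at z = 0. Lengths are in m, angles in rad, forces in N, time in s.
With the tool pointing down it reaches from about 0.15 to 0.775 m from the base axis. Payload 6.1 kg.
Tool frame: the origin (TCP) lies on the centre line of the jaws, within the pads' length; the fingertips stand 14 mm ahead of it and the grasp point (between the pads) lies 5 mm behind it; x points along the fingers, z is the direction in which the jaws open and shut, and the axes are right-handed (so a half turn about x gives the same grasp; the last joint's range is limited). The gripper opens to 85 mm and grips with 20 to 120 N. Pads are 22 mm wide; open, the fingers measure 114 mm over their backs; the gripper's body (76 mm by 85 mm) begins 54 mm behind the grasp point. The pads swing forward as they close: fully open they stand 13 mm farther back than shut.
Start: joints at [-1.199, 0.126, -0.04, 1.405, 0, 1.571], TCP at [0.191, -0.489, 0.245] pointing down, gripper open.
Joint ranges: [-2.72, 2.72], [-0.95, 1.95], [-1.27, 1.35], [-1.78, 2.02], [-1.46, 1.47], [-3.14, 3.14]. Speed limits (rad/s): [2.39, 2.39, 3.01, 3.14, 3.14, 3.14].

INTERFACE

Orientations are given as a unit quaternion [w, x, y, z].
In Python, from plant import manip gives the robot as it stands. The module is installed in compiled form; this text tells all that it offers.
- The arm moves only by the tool servo_tool, never from a script. Its arguments are lists of equal length, an entry for each row: "xyz": the shift along the world's x, y, z in m, a list of three; "roll": the turn about the world's z in degrees. In form: {"xyz": [[tx, ty, tz], ...], "roll": [roll, ...]}. A call has 1 to 5 rows; each row shifts and turns the pose as measured when the row begins; what a row does not reach is not made up. A row lasts 1/12 s, in which the tool goes at most 41.7 mm and 7.16 degrees, less where a joint would pass 70% of its speed; a pose out of reach is approached as far as the arm can. A call with a gripper value outside its range is refused whole. "gripper" is the opening, from -1 (shut) to 1 (fully open), so that 0 is half open, set as the call begins (left out, the last holds). The fingers move at their own pace and stop on an object; "squeeze" is the grip in N (left out, the last holds). Time passes only in rows, so rows that do not move let the fingers close. It gives the time, the measured TCP pose, the force and the opening at its end, in the units of the state.
- manip.get_state(): the state, without advancing time (a new reading comes with each control period).
- manip.grab_frame(name): name is "scene" or "side" or "wrist"; returns the picture (420x560x3 uint8, red, green, blue); there is no depth.
- manip.calibration(name): a dict with "vertical_fov" (degrees; the focal length in pixels is half the picture's height over the tangent of half this angle, whatever the lens; pixels are square), "cx", "cy" (the principal point, pixels), "extrinsics" (4x4, takes a point from camera to world coordinates). Camera axes: x right, y up, looking along -z (the intrinsics and any distortion apply to the point x, -y, -z); pixel columns grow to the right and rows downward; lengths in m; the calibration is good to about 2 mm. A picture is of the moment at which its call begins: read the wrist's pose just before it. calibration takes no time and is no camera call; for the wrist camera it gives the pose at the moment of the call.
- manip.finish_job(): hands the job in, once; it reports no verdict.
The state is a dict: "clock": time; "joint_pos": joint angles; "dq": joint speeds; "tau": joint torques, N m; "position": TCP position; "tcp_rot": TCP orientation; "force": force on the tool from outside, world axes, zero at the start; "ft_torque": the same for the moment, N m; "gripper_width": finger opening in m.
Only numpy, scipy, OpenCV 4.12 (cv2) and the standard library are available. Lean on these libraries where they do the work, as an engineer would, in place of code of your own. Each camera call takes 0.05 s, during which the arm holds its last target. There are 200 camera calls.

TASK

Take the straight bar by its upright grip and, with the bar's long edge, push the four loose jam tubs together back against the stop rail until all four are pressed home on it at once in one straight row; keep them pressed for about a second, gently, never with more than 15 N. The rail's setting differs each day and is not measured, so feel for it; do not touch the tubs with the fingers. Then draw the bar back off the row and leave it standing upright on the table clear of the tubs (at least 3 cm), the row staying straight and square, and the honey jar, salt shaker and orange undisturbed.

Things in the scene. Friction and masses are not known exactly. Their poses are not given: they have to be found in the camera images.
- bar_grip (a point): Centre of the loose bar's grip: black upright post, 18 mm across, 50 mm tall, on the middle of a straight aluminium bar 230 x 26 x 22 mm (0.28 kg), left of the work. The point is 47 mm above the bar's flat underside. y runs along the bar, x across it (long faces 13 mm either side, alike), z up. The round post can turn a little between gripping pads, so the bar can settle square on the row.
- rack: Fixed stop rack: aluminium cross bar, thumb screws to 41 mm high, and nearer the robot the stop rail, 250 mm long along the rack's y, 21 mm high. Origin on the table, mid-length; x is the pushing direction, away from the robot, square to the rail. The rail's front face lies at x = -10 to +10 mm, clamped at a setting not measured; rigid below 25 N.
- tub_1_mid (a point): Jam portion tub 1 of four alike: 34 mm deep (17 mm either side of this point along its x), 42 mm wide along its y (-19 to +23 mm, with a thin lid tab), 16 mm high, 0.04 kg, loose in front of the rail, in any order along it. The point is 8 mm above its underside; z up. When home its x is parallel to the rack's x.
- tub_2_mid (a point): Jam portion tub 2 of four alike: 34 mm deep (17 mm either side of this point along its x), 42 mm wide along its y (-19 to +23 mm, with a thin lid tab), 16 mm high, 0.04 kg, loose in front of the rail, in any order along it. The point is 8 mm above its underside; z up. When home its x is parallel to the rack's x.
- tub_3_mid (a point): Jam portion tub 3 of four alike: 34 mm deep (17 mm either side of this point along its x), 42 mm wide along its y (-19 to +23 mm, with a thin lid tab), 16 mm high, 0.04 kg, loose in front of the rail, in any order along it. The point is 8 mm above its underside; z up. When home its x is parallel to the rack's x.
- tub_4_mid (a point): Jam portion tub 4 of four alike: 34 mm deep (17 mm either side of this point along its x), 42 mm wide along its y (-19 to +23 mm, with a thin lid tab), 16 mm high, 0.04 kg, loose in front of the rail, in any order along it. The point is 8 mm above its underside; z up. When home its x is parallel to the rack's x.
- honey_jar: Bystander: round jar of honey with dark lid, 65 mm across, 86 mm tall, past the right end of the rail; origin under its centre.
- salt_shaker: Bystander: shaker with a metal cap, 44 mm across, 90 mm tall, past the left end of the rail; origin under its centre.
- orange: Bystander: an orange, 74 mm across, 64 mm high, to the right; origin under its centre.
Mind the look-alikes: they are no part of the job. Leave any purple or yellow look-alike of the part that bears tub_3_mid alone.

How it is judged:
By the outcome, as a careful person would: the job done as asked, in the order asked, and still so for the second after the job is handed in, with the robot touching nothing.
It also fails if it takes over 72 s, if anything falls off the work surface, if the arm or the gripper's body presses on something with over 40 N, if the wrist force passes 120 N, or if a joint passes its speed limit or range.

## Working session

There is one attempt and no reset: what is moved stays moved. The work goes in short steps, Python scripts to look and compute and a tool call to move; the robot and the scene stay as the last step left them, time stands still between calls to the robot, and variables do not carry over. Pictures are saved under pics/ and viewed, about 8 in all and at most 12, crops included, and the job is handed in when it is done.

Besides the shell and the picture viewer there is one more tool, called after "Emit:" as name(argument=value, ...), one argument or row to a line, values as JSON. servo_tool: Moves the arm, as the interface text tells. Its arguments: {"type":"object","properties":{"xyz":{"type":"array","items":{"type":"array","items":{"type":"number"}}},"roll":{"type":"array","items":{"type":"number"}},"gripper":{"type":"number"},"squeeze":{"type":"number"}},"required":["xyz","roll"]}

```bash
mkdir -p pics
cat > h.py <<'E'
import numpy as np,cv2
from plant import manip
def cal(n):
    c=manip.calibration(n);E=np.array(c["extrinsics"]);f=210/np.tan(np.radians(c["vertical_fov"])/2)
    return c,E,f
def ray(c,px,z):
    C,E,f=c;u,v=px
    d=E[:3,:3]@np.array([(u-C["cx"])/f,-(v-C["cy"])/f,-1]);o=E[:3,3]
    return o+d*(z-o[2])/d[2]
def proj(c,p):
    C,E,f=c;q=E[:3,:3].T@(np.array(p)-E[:3,3]);return (C["cx"]+f*q[0]/-q[2],C["cy"]-f*q[1]/-q[2])
def shot(n,fn):
    im=manip.grab_frame(n);cv2.imwrite("pics/"+fn,im[:,:,::-1]);return im
E
python3 - <<'E'
from h import *
for n in("scene","side"):
    im=shot(n,n+"0.png");c=manip.calibration(n);print(n,c)
s=manip.get_state();print(s)
E
```

```text
scene {'vertical_fov': 56.398794162210095, 'cx': 283.5593616970305, 'cy': 210.3992064979877, 'extrinsics': array([[ 0.57229936,  0.45182387, -0.68434541, -0.31976199],
       [-0.81996948,  0.3039847 , -0.48501892, -0.60398946],
       [-0.0111126 ,  0.83871837,  0.54445203,  0.68376234],
       [ 0.        ,  0.        ,  0.        ,  1.        ]])}
side {'vertical_fov': 46.15431557092192, 'cx': 274.077025682024, 'cy': 207.51168741125178, 'extrinsics': array([[-0.95097272,  0.20115263, -0.23492233,  0.19667495],
       [-0.30923378, -0.60606592,  0.7328428 ,  0.81727601],
       [ 0.00503484,  0.76955943,  0.63855534,  0.82617625],
       [ 0.        ,  0.        ,  0.        ,  1.        ]])}
{'clock': 0.1, 'joint_pos': array([-1.19901901e+00,  1.26308684e-01, -4.04927159e-02,  1.40540636e+00,
       -6.98303653e-07,  1.57079226e+00]), 'dq': array([-0.00107388,  0.00065162,  0.00335268, -0.00265396, -0.00043675,
       -0.00136371]), 'tau': array([-6.02430805e-05, -4.36906922e+01,  3.53604412e+01,  1.38364310e-02,
        7.41110580e-05, -1.48116084e-05]), 'position': array([ 0.1905916 , -0.48881068,  0.24461864]), 'tcp_rot': array([ 0.58338471,  0.39925629,  0.58420897, -0.39869357]), 'force': array([ 0.13321603,  0.36380492, -0.21501298]), 'ft_torque': array([-0.00455051,  0.00122768,  0.00635338]), 'gripper_width': 0.0854376122553945}
```

View pics/scene0.png

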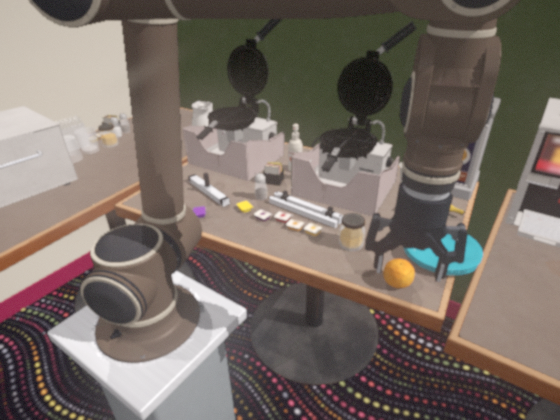

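View pics/side0.png

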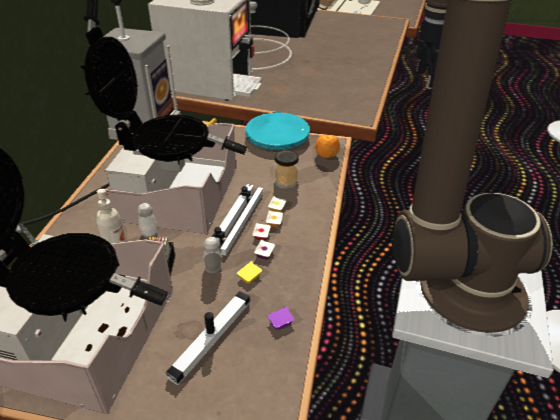

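Side view: the bar runs (175,375)–(245,298) with its grip at (210,322). The tubs are at (264,249), (261,231), (274,217) and (277,204), with the rail at (226,245)–(262,190). The yellow look-alike is at (249,272) and the purple one at (281,317).

Run:
```python
from h import *
c=cal("side");im=cv2.imread("pics/side0.png")
for n,p,z in[("barA",(175,375),.022),("barB",(245,298),.022),("griptop",(210,316),.072),("yel",(249,271),.016),("pur",(281,317),.016),
 ("t",(264,247),.016),("t",(261,229),.016),("t",(274,216),.016),("t",(277,203),.016),("salt",(212,268),0),("jar",(286,184),0),("orange",(327,148),.032),("railA",(224,253),.021),("railB",(262,193),.021)]:
    print(n,ray(c,p,z).round(3))
x=cv2.resize(im[160:390,150:340],None,fx=3,fy=3,interpolation=cv2.INTER_CUBIC)[:600];cv2.imwrite("pics/crop.png",x)
```

```text
barA [0.516 0.403 0.022]
barB [0.459 0.195 0.022]
griptop [0.49  0.296 0.072]
yel [0.479 0.116 0.016]
pur [0.374 0.214 0.016]
t [0.472 0.033 0.016]
t [ 0.5   -0.024  0.016]
t [ 0.485 -0.081  0.016]
t [ 0.493 -0.132  0.016]
salt [0.568 0.12  0.   ]
jar [ 0.501 -0.239  0.   ]
orange [ 0.426 -0.405  0.032]
railA [0.552 0.085 0.021]
railB [ 0.542 -0.154  0.021]
```

View pics/crop.png

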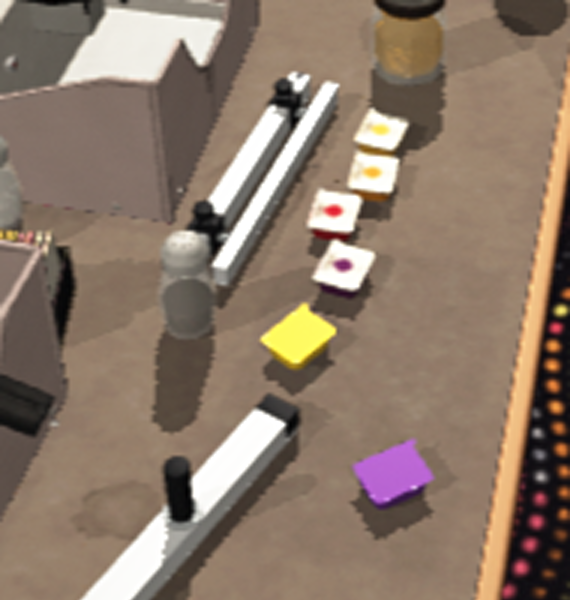

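Run:
```python
from h import *
from scipy.spatial.transform import Rotation as R
q=manip.get_state()["tcp_rot"];M=R.from_quat(q[[1,2,3,0]]).as_matrix();print(M.round(3));print(np.degrees(np.arctan2(M[1,2],M[0,2])))
```

```text
[[-0.001  0.932  0.363]
 [ 0.001  0.363 -0.932]
 [-1.    -0.    -0.001]]
-68.69849584199376
```

Emit:
servo_tool(
  xyz=[
    [0.012, 0.04, 0],
    [0.012, 0.04, 0],
    [0.012, 0.04, 0],
    [0.012, 0.04, 0],
    [0.012, 0.04, 0],
  ],
  roll=[0, 0, 0, 0, 0],
)

```text
clock: 0.52
position: [0.2483, -0.2909, 0.239]
tcp_rot: [0.579, 0.403, 0.584, -0.401]
force: [0.7, 0.4, -0.0]
gripper_width: 0.0852
```

Emit:
servo_tool(
  xyz=[
    [0.012, 0.04, 0],
    [0.012, 0.04, 0],
    [0.012, 0.04, 0],
    [0.012, 0.04, 0],
    [0.012, 0.04, 0],
  ],
  roll=[5.5, 5.5, 5.5, 5.5, 5.5],
)

```text
clock: 0.93
position: [0.3041, -0.0903, 0.2378]
tcp_rot: [0.659, 0.249, 0.665, -0.247]
force: [0.7, 0.1, -0.3]
gripper_width: 0.0851
```

Emit:
servo_tool(
  xyz=[
    [0.015, 0.038, 0],
    [0.015, 0.038, 0],
    [0.015, 0.038, 0],
    [0.015, 0.038, 0],
    [0.015, 0.038, 0],
  ],
  roll=[5.5, 5.5, 5.5, 5.5, 5.5],
)

```text
clock: 1.35
position: [0.3757, 0.106, 0.238]
tcp_rot: [0.701, 0.074, 0.705, -0.074]
force: [1.3, -0.7, 0.4]
gripper_width: 0.0857
```

Emit:
servo_tool(
  xyz=[
    [0.014, 0.035, 0],
    [0.014, 0.035, 0],
    [0.014, 0.035, 0],
    [0.01, 0.03, 0],
    [0, 0, 0],
  ],
  roll=[0, 0, 0, 0, 0],
)

```text
clock: 1.77
position: [0.4289, 0.2553, 0.2352]
tcp_rot: [0.701, 0.069, 0.706, -0.069]
force: [-0.2, 0.7, -0.8]
gripper_width: 0.0852
```

Run:
```python
from h import *
w=cal("wrist");im=shot("wrist","w1.png");np.save("w1.npy",np.array([w[2],w[0]["cx"],w[0]["cy"]]+list(w[1].ravel())))
for p in[(.49,.296,.072),(.516,.403,.022),(.459,.195,.022)]:print(proj(w,p))
s=shot("scene","s1.png")
a=im[:,:,::-1];b=cv2.resize(s[130:290,170:430,::-1],(520,320),interpolation=cv2.INTER_CUBIC)
out=np.zeros((600,800,3),np.uint8);a2=cv2.resize(a,(370,278));out[:278,:370]=a2;out[280:600,:520]=b;cv2.imwrite("pics/m1.png",out)
```

```text
(np.float64(335.79388382522785), np.float64(133.31337484518866))
(np.float64(337.8855747618486), np.float64(5.287016927726171))
(np.float64(313.09233503877465), np.float64(227.27079747399534))
```

View pics/m1.png

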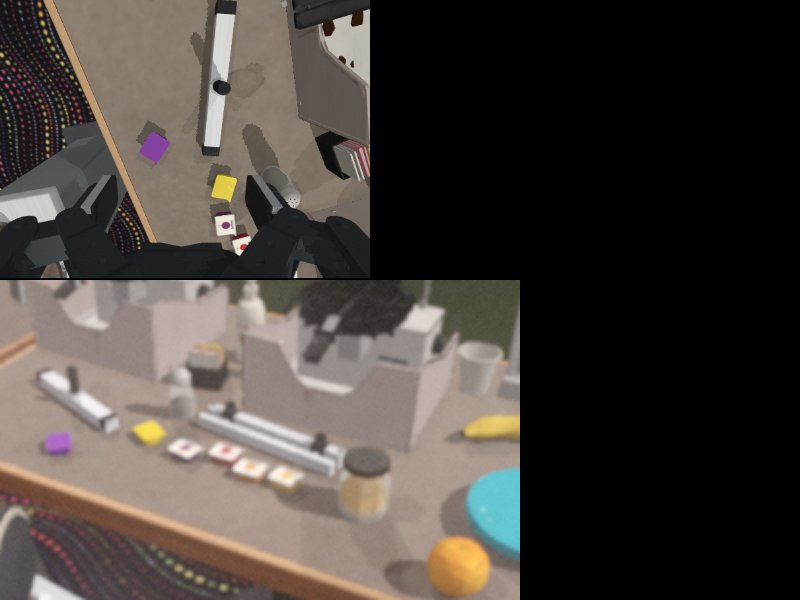

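The wrist view confirms the post top at about (334,132) and the bar ends at (343,5) and (319,230). The scene view shows the rail front edge from (269,198) to (337,222).

Run:
```python
from h import *
w=cal("wrist")
im=cv2.imread("pics/w1.png");hsv=cv2.cvtColor(im,cv2.COLOR_BGR2HSV)
m=((hsv[:,:,1]<35)&(hsv[:,:,2]>140)).astype(np.uint8);m[240:]=0;m[:,:290]=0;m[:,370:]=0
n,l,st,ce=cv2.connectedComponentsWithStats(m);i=1+np.argmax(st[1:,4]);ys,xs=np.where(l==i);print(st[i])
r=cv2.minAreaRect(np.c_[xs,ys].astype(np.float32));print(r)
b=cv2.boxPoints(r);P=[ray(w,p,.022)[:2] for p in b];print(np.round(P,3))
for k in range(4):
    d=P[(k+1)%4]-P[k];print(np.hypot(*d),np.degrees(np.arctan2(-d[0],d[1])))
print("post",ray(w,(334,131),.072))
# rail, scene
s=cv2.imread("pics/s1.png");c=cal("scene")
for p in[(269,198),(337,222.5)]:print("rail",ray(c,p,.021).round(3))
for n2,A in(("scene",s[180:250,255:350]),("side",cv2.imread("pics/side0.png")[180:260,205:275])):
    cv2.imwrite(f"pics/r_{n2}.png",cv2.resize(A,None,fx=5.5 if n2=="scene" else 5.5,fy=5.5,interpolation=cv2.INTER_CUBIC))
a=cv2.imread("pics/r_scene.png");b=cv2.imread("pics/r_side.png");o=np.zeros((600,800,3),np.uint8)
a=cv2.resize(a,(0,0),fx=.75,fy=.75);b=cv2.resize(b,(0,0),fx=1,fy=1);print(a.shape,b.shape)
o[:b.shape[0],:b.shape[1]]=b;o[:a.shape[0],390:390+a.shape[1]]=a[:,:410];cv2.imwrite("pics/r.png",o)
```

```text
[ 319   20   37  104 2688]
((336.5108337402344, 72.38815307617188), (27.869800567626953, 104.12645721435547), 5.52754020690918)
[[0.48  0.3  ]
 [0.504 0.389]
 [0.528 0.382]
 [0.507 0.292]]
0.09264602440166217 -14.889698305615473
0.025717249592092005 -106.36844912050185
0.0929077617732254 166.5319298104355
0.02802803524882547 73.2767129367963
post [0.48727201 0.29414527 0.072     ]
rail [0.548 0.069 0.021]
rail [ 0.548 -0.182  0.021]
(289, 392, 3) (440, 385, 3)
```

View pics/r.png

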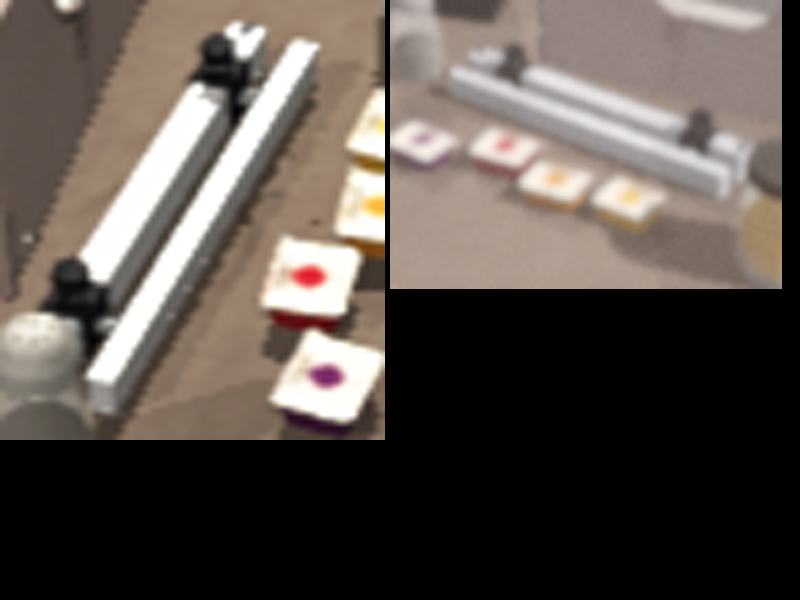

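Emit:
servo_tool(
  xyz=[
    [0.02, 0.014, -0.02],
    [0.02, 0.014, -0.025],
    [0.018, 0.012, -0.025],
    [0, 0, -0.025],
    [0, 0, 0],
  ],
  roll=[-1.6, -1.6, 0, 0, 0],
)

```text
clock: 2.28
position: [0.4865, 0.2874, 0.1404]
tcp_rot: [0.7, 0.092, 0.702, -0.093]
force: [-0.9, -0.0, -0.7]
gripper_width: 0.0855
```

Run:
```python
from h import *
for p in[(226.5,249.5),(263.2,188.2)]:print("side",ray(cal("side"),p,.021).round(3))
for p in[(269.5,198.2),(335.5,224)]:print("scene",ray(cal("scene"),p,.021).round(3))
w=cal("wrist");im=shot("wrist","w2.png");s=manip.get_state();print(s["position"])
g=cv2.cvtColor(im,cv2.COLOR_RGB2GRAY);u,v=proj(w,(.487,.294,.072));print(u,v)
m=(g<60).astype(np.uint8);n,l,st,ce=cv2.connectedComponentsWithStats(m)
for i in range(1,n):
    if 80<st[i,4]<6000:print(st[i],ce[i],ray(w,ce[i],.072))
```

```text
side [0.55  0.073 0.021]
side [ 0.546 -0.175  0.021]
scene [0.548 0.066 0.021]
scene [ 0.538 -0.182  0.021]
[0.48716081 0.28772816 0.14289636]
273.07055255811156 219.02187492471978
[ 260   30   40   27 1043] [279.48322148  42.56375839] [0.51657343 0.39047642 0.072     ]
[516 121  15  18 228] [522.97807018 129.99122807] [0.64125659 0.30931537 0.072     ]
[   0  171   64  148 4301] [ 20.56521739 252.83817717] [0.32219249 0.31397029 0.072     ]
[267 185  27  43 919] [279.89118607 206.05223069] [0.4933154  0.30114304 0.072     ]
[264 303  32  19 512] [279.5     313.28125] [0.47338327 0.22638856 0.072     ]
```

Run:
```python
from h import *
w=cal("wrist")
a=ray(w,(279.5,42.5),.016);b=ray(w,(279.5,313.3),.016);print(a,b,(a+b)/2,np.degrees(np.arctan2(-(a-b)[0],(a-b)[1])),np.hypot(*(a-b)[:2]))
for z,v in((.072,219),(.022,190),(.072,190),(.072,222)):print(z,v,ray(w,(280,v),z))
print(proj(w,(.49,.295,.022)),proj(w,(.49,.295,.072)),w[1][:3,3])
```

```text
[0.52077805 0.40002967 0.016     ] [0.46474004 0.18732021 0.016     ] [0.49275904 0.29367494 0.016     ] -14.759139270700253 0.21996720912547163
0.072 219 [0.49189876 0.29243062 0.072     ]
0.022 190 [0.49433397 0.29848116 0.022     ]
0.072 190 [0.49673813 0.31083273 0.072     ]
0.072 222 [0.4913832  0.29047017 0.072     ]
(np.float64(275.7594463260697), np.float64(195.5868313970997)) (np.float64(276.08158206075626), np.float64(216.03918054240853)) [0.50634526 0.36019028 0.27180272]
```

View pics/w2.png

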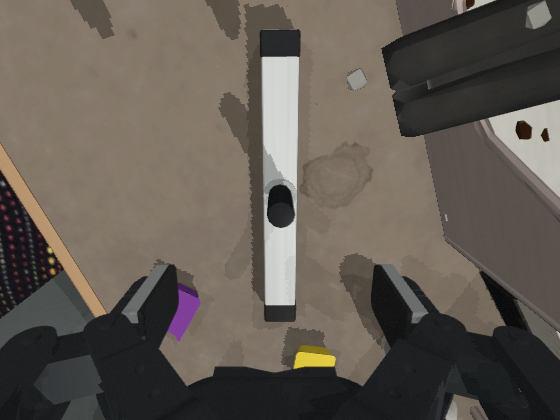

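The post is centred in the jaws' view: top at (280,213), axis straight up the picture. I'll descend on it.

Emit:
servo_tool(
  xyz=[
    [0.005, 0.006, -0.025],
    [0, 0, -0.025],
    [0, 0, -0.025],
    [0, 0, -0.02],
    [0, 0, 0],
  ],
  roll=[0, 0, 0, 0, 0],
)

```text
clock: 2.75
position: [0.4947, 0.2901, 0.0571]
tcp_rot: [0.704, 0.097, 0.698, -0.092]
force: [-0.8, 0.4, 0.5]
gripper_width: 0.0853
```

Emit:
servo_tool(
  xyz=[
    [-0.003, 0.003, -0.009],
    [0, 0, 0],
    [0, 0, 0],
    [0, 0, 0],
    [0, 0, 0],
  ],
  roll=[0, 0, 0, 0, 0],
  gripper=-1,
  squeeze=40,
)

```text
clock: 3.17
position: [0.494, 0.2933, 0.0567]
tcp_rot: [0.706, 0.1, 0.695, -0.09]
force: [0.3, -0.4, 0.7]
gripper_width: 0.0257
```

Emit:
servo_tool(
  xyz=[
    [0, 0, 0],
    [0, 0, 0],
    [0, 0, 0],
    [0, 0, 0],
    [0, 0, 0],
  ],
  roll=[0, 0, 0, 0, 0],
)

```text
clock: 3.58
position: [0.494, 0.2934, 0.0576]
tcp_rot: [0.707, 0.1, 0.695, -0.09]
force: [-0.0, 0.2, -3.5]
gripper_width: 0.0168
```

Emit:
servo_tool(
  xyz=[
    [0, 0, 0],
    [0, 0, 0],
    [0, 0, -0.008],
    [0, 0, -0.008],
    [0, 0, -0.006],
  ],
  roll=[0, 0, 0, 0, 0],
  gripper=-0.3,
)

```text
clock: 4.0
position: [0.4958, 0.2945, 0.0362]
tcp_rot: [0.708, 0.101, 0.693, -0.089]
force: [0.9, -0.0, -0.9]
gripper_width: 0.0302
```

Emit:
servo_tool(
  xyz=[
    [0, 0, 0.005],
    [0, 0, 0.003],
    [0, 0, 0],
  ],
  roll=[0, 0, 0],
)

```text
clock: 4.25
position: [0.4943, 0.2936, 0.0419]
tcp_rot: [0.707, 0.1, 0.695, -0.09]
force: [0.3, 0.9, 0.6]
gripper_width: 0.03
```

Emit:
servo_tool(
  xyz=[
    [0, 0, 0],
    [0, 0, 0],
    [0, 0, 0],
    [0, 0, 0],
    [0, 0, 0],
  ],
  roll=[0, 0, 0, 0, 0],
  gripper=-1,
  squeeze=50,
)

```text
clock: 4.67
position: [0.4945, 0.2937, 0.0424]
tcp_rot: [0.707, 0.1, 0.695, -0.09]
force: [0.3, 0.2, -0.8]
gripper_width: 0.0163
```

Emit:
servo_tool(
  xyz=[
    [0, 0, 0.015],
    [0, 0, 0.02],
    [0, 0, 0.02],
    [0, 0, 0.01],
    [0, 0, 0],
  ],
  roll=[0, 0, 0, 0, 0],
)

```text
clock: 5.08
position: [0.4918, 0.292, 0.1062]
tcp_rot: [0.705, 0.098, 0.697, -0.092]
force: [0.4, -0.1, -3.1]
gripper_width: 0.0166
```

Run:
```python
from h import *
from scipy.spatial.transform import Rotation as R
s=manip.get_state();q=s["tcp_rot"];M=R.from_quat(q[[1,2,3,0]]).as_matrix();print(s["position"],s["force"]);print(M.round(3))
a=shot("wrist","w3.png");b=shot("side","s3.png")
A=cv2.resize(a,(400,300));B=cv2.resize(b[170:400,120:340],(400,418),interpolation=cv2.INTER_CUBIC)
o=np.zeros((420,800,3),np.uint8);o[:300,:400]=A;o[:418,400:]=B;cv2.imwrite("pics/m3.png",o[:,:,::-1])
```

```text
[0.49175879 0.29198438 0.10618461] [ 0.44575922 -0.12393061 -3.14601108]
[[ 0.012  0.266  0.964]
 [ 0.007  0.964 -0.266]
 [-1.     0.01   0.01 ]]
```

View pics/m3.png

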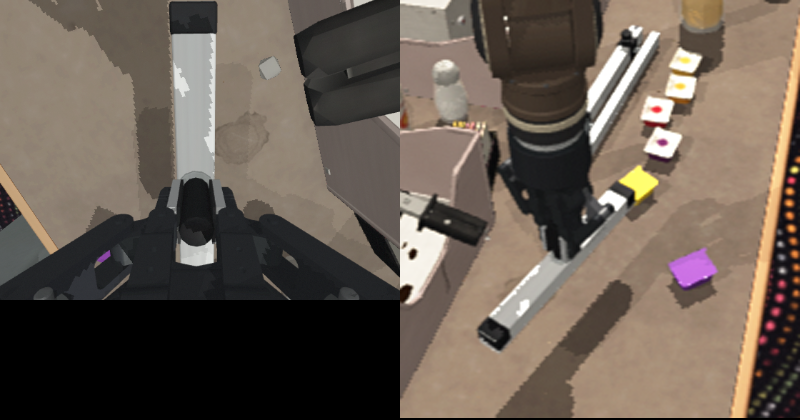

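The bar is held level and clear of the table. I'll carry it in front of the row.

Emit:
servo_tool(
  xyz=[
    [-0.01, -0.03, 0],
    [-0.01, -0.04, 0],
    [-0.01, -0.04, 0],
    [-0.01, -0.04, 0],
    [-0.01, -0.04, 0],
  ],
  roll=[0, 2.8, 2.8, 2.8, 2.8],
)

```text
clock: 5.6
position: [0.4386, 0.1036, 0.0965]
tcp_rot: [0.708, 0.022, 0.706, -0.016]
force: [1.0, -0.3, -2.9]
gripper_width: 0.0169
```

Emit:
servo_tool(
  xyz=[
    [-0.01, -0.04, 0],
    [-0.01, -0.04, 0],
    [-0.01, -0.035, 0],
    [-0.005, -0.02, 0],
    [0, 0, 0],
  ],
  roll=[2.8, 0, 0, 0, 0],
)

```text
clock: 6.02
position: [0.3946, -0.0389, 0.0896]
tcp_rot: [0.705, 0.003, 0.709, 0.0]
force: [0.0, 1.4, -3.0]
gripper_width: 0.0165
```

Run:
```python
from h import *
from scipy.spatial.transform import Rotation as R
s=manip.get_state();q=s["tcp_rot"];M=R.from_quat(q[[1,2,3,0]]).as_matrix();print(s["position"],s["force"]);print(M.round(3),np.degrees(np.arctan2(M[1,2],M[0,2])))
w=cal("wrist");a=shot("wrist","w4.png")
for p in[(.55,.07,.021),(.54,-.18,.021),(.47,.033,.016),(.5,-.024,.016)]:print(proj(w,p))
```

```text
[ 0.39460349 -0.03888678  0.08962398] [ 0.03824586  1.44192342 -2.95337987]
[[-0.007  0.005  1.   ]
 [ 0.005  1.    -0.005]
 [-1.     0.005 -0.007]] -0.2672201095439396
(np.float64(562.4520467825208), np.float64(38.78772337639805))
(np.float64(468.3835505761212), np.float64(403.9229764593588))
(np.float64(402.9688647847855), np.float64(110.94178584202702))
(np.float64(440.7709646920173), np.float64(204.0043070581979))
```

View pics/w4.png

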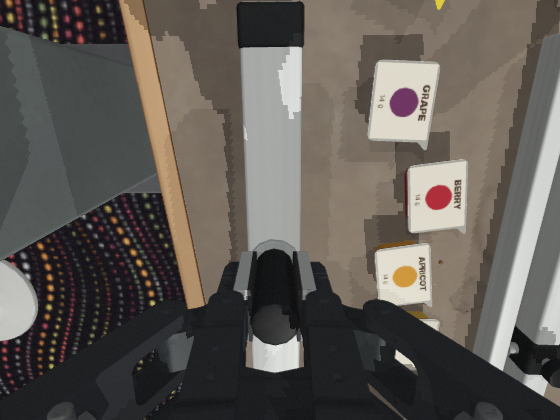

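Clear view of the row: grape (404,102), berry (438,197), apricot (404,275), with the fourth under the gripper. The rail face line runs about (545,36)–(470,362), and the bar centre line is near column 271.

Run:
```python
from h import *
w=cal("wrist");im=cv2.imread("pics/w4.png");g=cv2.GaussianBlur(cv2.cvtColor(im,cv2.COLOR_BGR2GRAY),(3,3),0).astype(int)
L=[]
for v in range(60,340,10):
    r=g[v,440:560];u=None
    for k in range(len(r)-3):
        uu=440+k
        exp=545-(v-36)*75/326
        if abs(uu-exp)<14:
            d=g[v,uu+2]-g[v,uu-2]
            if u is None or d>u[0]:u=(d,uu)
    L.append((u[1],v,u[0]))
print(L[::4])
L=np.array(L,float)
for it in range(3):
    p=np.polyfit(L[:,1],L[:,0],1);e=np.abs(np.polyval(p,L[:,1])-L[:,0]);L=L[e<max(2,1.5*np.median(e))]
print(len(L),p)
for z in(0,.021):
    A=ray(w,(np.polyval(p,60),60),z);B=ray(w,(np.polyval(p,330),330),z);d=A-B;print("rail",z,A.round(4),B.round(4),np.degrees(np.arctan2(-d[0],d[1])))
zb=s=manip.get_state()["position"][2]-.0425+.022
E1=[];
for v in range(55,225,10):
    d=g[v,4:]-g[v,:-4];E1.append((v,225+np.argmax(d[223:260]),285+np.argmin(d[283:325])))
E1=np.array(E1)
for c in(1,2):
    p=np.polyfit(E1[:,0],E1[:,c],1);A=ray(w,(np.polyval(p,60),60),zb);B=ray(w,(np.polyval(p,220),220),zb);d=A-B;print("bar",A.round(4),B.round(4),np.degrees(np.arctan2(-d[0],d[1])))
for p in((404,102),(438,197),(404,275)):print(ray(w,p,.016).round(3))
```

```text
[(538, 60, np.int64(30)), (529, 100, np.int64(27)), (520, 140, np.int64(26)), (510, 180, np.int64(26)), (501, 220, np.int64(26)), (493, 260, np.int64(37)), (484, 300, np.int64(34))]
28 [-2.25150520e-01  5.51082923e+02]
rail 0 [0.5542 0.0633 0.    ] [ 0.5499 -0.1288  0.    ] -1.2631430954593577
rail 0.021 [0.539  0.0607 0.021 ] [ 0.5351 -0.1129  0.021 ] -1.263143095459349
bar [0.381  0.0556 0.0689] [ 0.3816 -0.0149  0.0689] 0.4330146445772541
bar [0.4058 0.0554 0.0689] [ 0.4067 -0.015   0.0689] 0.7455795075176676
[0.47  0.039 0.016]
[ 0.498 -0.018  0.016]
[ 0.482 -0.073  0.016]
```

Emit:
servo_tool(
  xyz=[
    [0, -0.004, -0.015],
    [0, -0.004, -0.015],
    [0, 0, -0.008],
    [0, 0, -0.003],
    [0, 0, 0],
  ],
  roll=[-0.9, -0.9, 0, 0, 0],
)

```text
clock: 6.48
position: [0.3939, -0.0439, 0.0442]
tcp_rot: [0.704, 0.016, 0.71, -0.01]
force: [0.1, 0.4, -3.2]
gripper_width: 0.017
```

Emit:
servo_tool(
  xyz=[
    [0.008, 0, 0],
    [0.008, 0, 0],
    [0.007, 0, 0],
    [0.004, 0, 0],
    [0.004, 0, 0],
  ],
  roll=[0, 0, 0, 0, 0],
)

```text
clock: 6.9
position: [0.4294, -0.042, 0.0455]
tcp_rot: [0.704, 0.014, 0.71, -0.008]
force: [0.3, -0.5, -3.3]
gripper_width: 0.0167
```

Emit:
servo_tool(
  xyz=[
    [0.004, 0, 0],
    [0.004, 0, 0],
    [0.004, 0, 0],
    [0.004, 0, 0],
    [0.004, 0, 0],
  ],
  roll=[0, 0, 0, 0, 0],
)

```text
clock: 7.32
position: [0.4524, -0.042, 0.0461]
tcp_rot: [0.705, 0.014, 0.709, -0.008]
force: [-0.0, 0.6, -2.9]
gripper_width: 0.0169
```

Emit:
servo_tool(
  xyz=[
    [0.004, 0, 0],
    [0.004, 0, 0],
    [0.004, 0, 0],
    [0.004, 0, 0],
    [0.004, 0, 0],
  ],
  roll=[0, 0, 0, 0, 0],
)

```text
clock: 7.73
position: [0.4731, -0.042, 0.0457]
tcp_rot: [0.704, 0.015, 0.71, -0.008]
force: [-2.8, 0.1, -1.5]
gripper_width: 0.0167
```

Emit:
servo_tool(
  xyz=[
    [0.003, 0, 0],
    [0.003, 0, 0],
    [0.003, 0, 0],
    [0.003, 0, 0],
    [0.002, 0, 0],
  ],
  roll=[0, 0, 0, 0, 0],
)

```text
clock: 8.15
position: [0.4881, -0.042, 0.0455]
tcp_rot: [0.703, 0.015, 0.711, -0.008]
force: [-2.2, -0.2, -1.4]
gripper_width: 0.0162
```

Run:
```python
from h import *
s=manip.get_state();print(s["position"],s["force"],s["ft_torque"])
a=shot("wrist","w5.png");b=shot("scene","s5.png")
A=cv2.resize(a,(480,360));B=cv2.resize(b[165:265,230:380],(318,212),interpolation=cv2.INTER_CUBIC)
o=np.zeros((360,800,3),np.uint8);o[:,:480]=A;o[:212,480:798]=B;cv2.imwrite("pics/m5.png",o[:,:,::-1])
```

```text
[ 0.48814829 -0.04202038  0.04554409] [-2.23798306 -0.18026755 -1.38330832] [0.00581293 0.44372965 0.00092013]
```

View pics/m5.png

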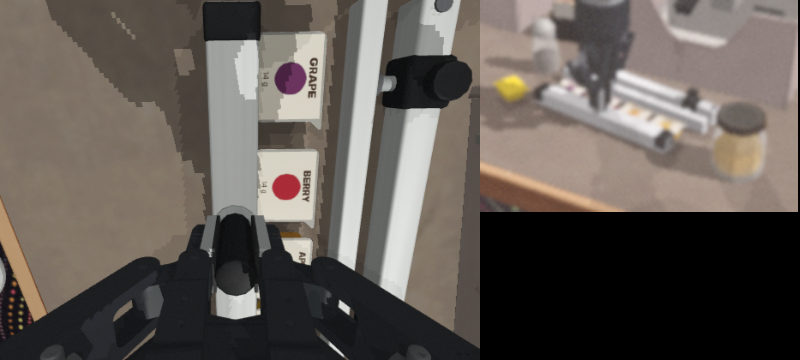

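The tubs lie flat on the bar (grape (290,78), berry (287,187) in the picture) with a narrow, even gap to the rail. I'll go on in small steps.

Emit:
servo_tool(
  xyz=[
    [0.002, 0, 0],
    [0.002, 0, 0],
    [0.002, 0, 0],
  ],
  roll=[0, 0, 0],
)

```text
clock: 8.5
position: [0.4942, -0.042, 0.0455]
tcp_rot: [0.703, 0.015, 0.711, -0.008]
force: [-2.4, -0.2, -1.1]
gripper_width: 0.0167
```

Emit:
servo_tool(
  xyz=[
    [0.0015, 0, 0],
    [0.0015, 0, 0],
  ],
  roll=[0, 0],
)

```text
clock: 8.67
position: [0.4974, -0.042, 0.0455]
tcp_rot: [0.703, 0.015, 0.711, -0.008]
force: [-3.0, 0.3, -1.6]
gripper_width: 0.0166
```

Emit:
servo_tool(
  xyz=[
    [0.001, 0, 0],
    [0.001, 0, 0],
  ],
  roll=[0, 0],
)

```text
clock: 8.83
position: [0.4997, -0.042, 0.0455]
tcp_rot: [0.703, 0.015, 0.711, -0.008]
force: [-1.9, -0.3, -1.9]
gripper_width: 0.0167
```

Emit:
servo_tool(
  xyz=[
    [0.001, 0, 0],
    [0.001, 0, 0],
  ],
  roll=[0, 0],
)

```text
clock: 9.0
position: [0.5017, -0.042, 0.0455]
tcp_rot: [0.703, 0.015, 0.711, -0.008]
force: [-1.7, -0.5, -1.4]
gripper_width: 0.0172
```

Emit:
servo_tool(
  xyz=[
    [0.001, 0, 0],
  ],
  roll=[0],
)

```text
clock: 9.08
position: [0.5028, -0.042, 0.0454]
tcp_rot: [0.703, 0.015, 0.711, -0.008]
force: [-2.4, 0.3, -2.0]
gripper_width: 0.0167
```

Emit:
servo_tool(
  xyz=[
    [0.001, 0, 0],
  ],
  roll=[0],
)

```text
clock: 9.17
position: [0.5039, -0.042, 0.0455]
tcp_rot: [0.703, 0.015, 0.711, -0.008]
force: [-1.9, -1.3, -1.3]
gripper_width: 0.0167
```

Emit:
servo_tool(
  xyz=[
    [0.001, 0, 0],
  ],
  roll=[0],
)

```text
clock: 9.25
position: [0.5043, -0.042, 0.0454]
tcp_rot: [0.702, 0.015, 0.712, -0.008]
force: [-5.3, -0.8, 2.1]
gripper_width: 0.0171
```

Emit:
servo_tool(
  xyz=[
    [0.0005, 0, 0],
  ],
  roll=[0],
)

```text
clock: 9.33
position: [0.5043, -0.042, 0.0453]
tcp_rot: [0.702, 0.015, 0.712, -0.008]
force: [-5.5, -0.4, 0.6]
gripper_width: 0.0167
```

Contact. I'll raise the force a little, watching the moment.

Emit:
servo_tool(
  xyz=[
    [0.001, 0, 0],
  ],
  roll=[0],
)

```text
clock: 9.42
position: [0.5044, -0.042, 0.0452]
tcp_rot: [0.701, 0.015, 0.713, -0.008]
force: [-7.8, -0.8, 2.9]
gripper_width: 0.017
```

Run:
```python
from h import *
s=manip.get_state();print(s["position"],s["force"],s["ft_torque"])
```

```text
[ 0.50441184 -0.0419639   0.0452101 ] [-7.84939671 -0.81500153  2.92699479] [-0.03267175  1.50816631  0.05642486]
```

Emit:
servo_tool(
  xyz=[
    [0.001, 0, 0],
    [0.001, 0, 0],
  ],
  roll=[0, 0],
)

```text
clock: 9.58
position: [0.5045, -0.0419, 0.045]
tcp_rot: [0.7, 0.015, 0.714, -0.008]
force: [-6.3, 0.4, 2.4]
gripper_width: 0.0167
```

Run:
```python
from h import *
s=manip.get_state();print(s["position"],s["force"],s["ft_torque"])
a=shot("wrist","w6.png");A=cv2.resize(a[:300],(750,402));cv2.imwrite("pics/m6.png",A[:,:,::-1])
s=manip.get_state();print(s["position"],s["force"],s["ft_torque"])
```

```text
[ 0.50450051 -0.04194513  0.04500866] [-6.27066932  0.42787861  2.40955982] [-0.01424053  1.29182679  0.05484431]
[ 0.50451542 -0.04194041  0.04500775] [-5.839942   -0.02944734  1.23122569] [-0.02834818  1.35320028 -0.01322938]
```

View pics/m6.png

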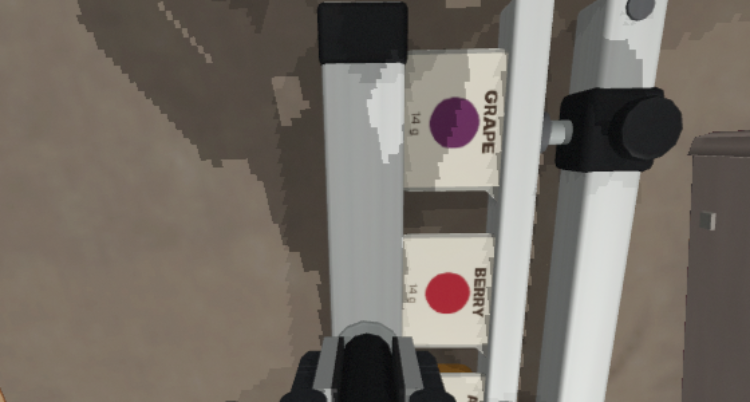

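The tubs are flush on both bar and rail (grape right edge at 506, berry at 494, both at the rail edge), and the z-moment is near zero, so the load is centred. I'll hold the press.

Emit:
servo_tool(
  xyz=[
    [0.001, 0, 0],
    [0.0012, 0, 0],
    [0.0012, 0, 0],
  ],
  roll=[0, 0, 0],
)

```text
clock: 9.88
position: [0.5047, -0.0419, 0.0447]
tcp_rot: [0.698, 0.015, 0.716, -0.009]
force: [-7.0, -0.5, 1.9]
gripper_width: 0.0167
```

Emit:
servo_tool(
  xyz=[
    [0.0012, 0, 0],
    [0.0012, 0, 0],
    [0.0012, 0, 0],
    [0.0012, 0, 0],
  ],
  roll=[0, 0, 0, 0],
)

```text
clock: 10.22
position: [0.505, -0.0419, 0.0444]
tcp_rot: [0.694, 0.015, 0.719, -0.009]
force: [-6.5, -0.2, 1.9]
gripper_width: 0.0167
```

Run:
```python
from h import *
s=manip.get_state();print(s["position"],s["force"],s["ft_torque"],s["tcp_rot"])
```

```text
[ 0.50495823 -0.04191462  0.04440133] [-6.53436181 -0.22431375  1.94068636] [-0.02147905  1.5192859  -0.02251669] [ 0.69448866  0.01453123  0.71930408 -0.00871667]
```

Emit:
servo_tool(
  xyz=[
    [0.0015, 0, 0.0002],
    [0.0015, 0, 0.0002],
    [0.0015, 0, 0.0002],
    [0.0015, 0, 0.0002],
  ],
  roll=[0, 0, 0, 0],
)

```text
clock: 10.55
position: [0.5053, -0.0419, 0.0445]
tcp_rot: [0.69, 0.014, 0.723, -0.009]
force: [-7.6, -0.2, 1.8]
gripper_width: 0.0168
```

Emit:
servo_tool(
  xyz=[
    [0.0015, 0, 0],
    [0.0015, 0, 0],
    [0.0015, 0, 0],
    [0.0015, 0, 0],
  ],
  roll=[0, 0, 0, 0],
)

```text
clock: 10.88
position: [0.5056, -0.0419, 0.0443]
tcp_rot: [0.686, 0.014, 0.727, -0.009]
force: [-8.5, -0.2, 3.1]
gripper_width: 0.0166
```

Run:
```python
from h import *
s=manip.get_state();print(s["position"],s["force"],s["ft_torque"],s["tcp_rot"])
w=cal("wrist");a=shot("wrist","w7.png");b=shot("scene","s7.png")
A=cv2.resize(a[:300],(560,300));B=cv2.resize(b[180:250,255:355],(420,294),interpolation=cv2.INTER_CUBIC)
o=np.zeros((600,560,3),np.uint8);o[:300]=A;o[300:594,:420]=B;cv2.imwrite("pics/m7.png",o[:,:,::-1])
```

```text
[ 0.5056456  -0.04189803  0.04428682] [-8.52241824 -0.1601926   3.10649876] [ 0.00403074  1.66138911 -0.00795532] [ 0.68641691  0.01442348  0.72700704 -0.00919595]
```

View pics/m7.png

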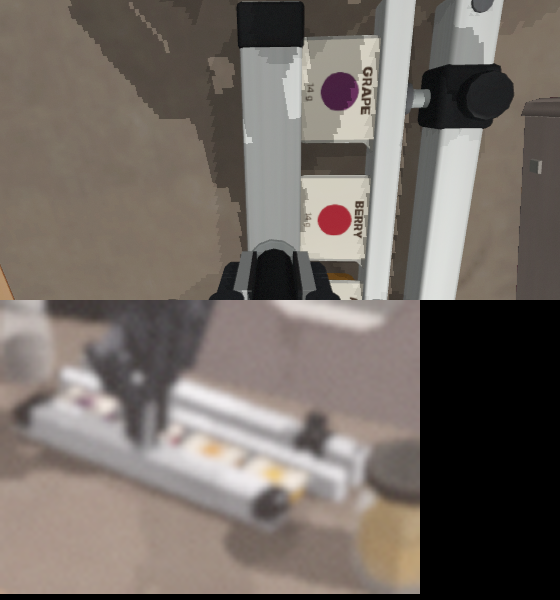

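Row held about 1.5 s at 6–8.5 N, with the four tubs flush between bar and rail. I'll draw straight back.

Emit:
servo_tool(
  xyz=[
    [-0.002, 0, 0],
    [-0.003, 0, 0],
    [-0.004, 0, 0],
    [-0.006, 0, 0.001],
    [-0.008, 0, 0.001],
  ],
  roll=[0, 0, 0, 0, 0],
)

```text
clock: 11.4
position: [0.485, -0.042, 0.0464]
tcp_rot: [0.689, 0.014, 0.725, -0.009]
force: [-0.2, 0.2, -2.7]
gripper_width: 0.0167
```

Emit:
servo_tool(
  xyz=[
    [-0.012, 0, 0],
    [-0.012, 0, 0],
    [-0.012, 0, 0],
    [-0.012, 0, 0],
    [-0.008, 0, 0],
  ],
  roll=[0, 0, 0, 0, 0],
)

```text
clock: 11.82
position: [0.425, -0.0419, 0.0471]
tcp_rot: [0.69, 0.014, 0.724, -0.009]
force: [0.6, 0.4, -2.7]
gripper_width: 0.0165
```

Emit:
servo_tool(
  xyz=[
    [0, 0, 0],
    [0, 0, -0.001],
    [0, 0, -0.001],
  ],
  roll=[0, 0, 0],
)

```text
clock: 12.07
position: [0.4233, -0.0419, 0.0457]
tcp_rot: [0.69, 0.014, 0.724, -0.009]
force: [-0.2, 0.4, -2.8]
gripper_width: 0.0164
```

Emit:
servo_tool(
  xyz=[
    [0, 0, -0.001],
    [0, 0, -0.001],
    [0, 0, -0.0005],
  ],
  roll=[0, 0, 0],
)

```text
clock: 12.32
position: [0.425, -0.0421, 0.0432]
tcp_rot: [0.691, 0.014, 0.723, -0.009]
force: [-1.6, -1.2, -0.7]
gripper_width: 0.0166
```

Emit:
servo_tool(
  xyz=[
    [0, 0, -0.0005],
    [0, 0, -0.0005],
  ],
  roll=[0, 0],
)

```text
clock: 12.48
position: [0.4252, -0.0422, 0.0428]
tcp_rot: [0.69, 0.014, 0.723, -0.009]
force: [-4.2, -0.0, 9.7]
gripper_width: 0.017
```

Emit:
servo_tool(
  xyz=[
    [0, 0, 0.0005],
    [0, 0, 0],
    [0, 0, 0],
    [0, 0, 0],
    [0, 0, 0],
  ],
  roll=[0, 0, 0, 0, 0],
  gripper=0,
)

```text
clock: 12.9
position: [0.4274, -0.0422, 0.0443]
tcp_rot: [0.692, 0.014, 0.722, -0.009]
force: [0.2, 0.2, 0.4]
gripper_width: 0.0427
```

Emit:
servo_tool(
  xyz=[
    [0, 0, 0.01],
    [0, 0, 0.02],
    [0, 0, 0.03],
    [0, 0, 0.03],
    [0, 0, 0.03],
  ],
  roll=[0, 0, 0, 0, 0],
)

```text
clock: 13.32
position: [0.422, -0.0416, 0.1645]
tcp_rot: [0.687, 0.014, 0.727, -0.009]
force: [0.9, 0.2, -0.4]
gripper_width: 0.0424
```

Emit:
servo_tool(
  xyz=[
    [-0.02, -0.02, 0.03],
    [-0.025, -0.03, 0.02],
    [-0.025, -0.03, 0],
    [-0.01, -0.02, 0],
    [0, 0, 0],
  ],
  roll=[0, 0, 0, 0, 0],
)

```text
clock: 13.73
position: [0.3439, -0.1428, 0.2274]
tcp_rot: [0.693, 0.01, 0.721, -0.008]
force: [1.4, 0.4, 0.1]
gripper_width: 0.0426
```

Run:
```python
from h import *
s=manip.get_state();print(s["clock"],s["position"],s["force"],s["gripper_width"])
w=cal("wrist");a=shot("wrist","w8.png");b=shot("side","s8.png")
A=cv2.resize(a,(440,330));B=cv2.resize(b[130:350,180:350],(358,463),interpolation=cv2.INTER_CUBIC)
o=np.zeros((463,798,3),np.uint8);o[:330,:440]=A;o[:,440:]=B;cv2.imwrite("pics/m8.png",o[:,:,::-1])
```

```text
13.7333 [ 0.3439271  -0.14275932  0.22744772] [1.37985922 0.38614716 0.14697963] 0.04257545841200384
```

View pics/m8.png

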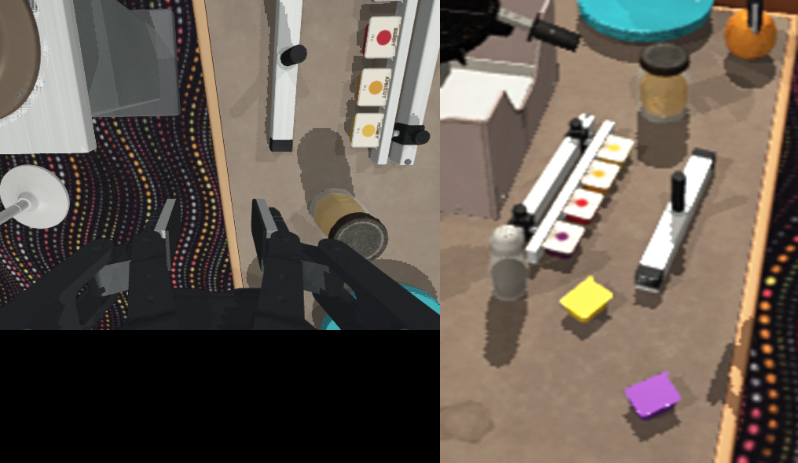

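All four tubs sit in a straight row on the rail. The bar stands upright well clear, and the bystanders and look-alikes are where they were.

Run:
```python
from h import *
c=cal("side");im=cv2.imread("pics/s8.png");h=cv2.cvtColor(im,cv2.COLOR_BGR2HSV)
w=cal("wrist")
for p in((385,37),(375,88),(368,130)):print(ray(w,(p[0]*560/440,p[1]*560/440),.016).round(4))
manip.finish_job()
```

```text
[ 0.5373 -0.0191  0.016 ]
[ 0.5343 -0.0761  0.016 ]
[ 0.5331 -0.128   0.016 ]
the job is handed in; nothing more can be done
```

I took the bar by its grip and pushed the four tubs back against the rail. I held them there for about 1.5 s, then drew the bar straight back and set it down. The job is handed in, at about 14 s of the 72 s allowed.

- **Press:** I read 5 to 8.5 N while holding, well under the 15 N limit. The moment about the vertical was near zero, so the load was even along the row.
- **Row:** the last side picture shows all four tubs in one straight row against the rail. The three tub centres I measured afterwards lie within 1 mm of a line at about 2°. I had put the rail at about 1.3°, so the two agree to roughly a degree, within the accuracy of the pixels.
- **Bar:** it stands upright about 8 cm clear of the row.
- **Bystanders:** the honey jar, salt shaker, orange and the yellow and purple look-alikes appear undisturbed; I judged this from the pictures only.

Two things did not go as planned:
- **First grasp:** it sat too high on the post, so I let go and took it again lower before lifting.
- **Tool tilt:** the tool tipped forward about 3° while pressing. The bar was put down slightly tilted and settled flat when I let go.

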